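Work the clamping wedge loose from the spring clamp on the measuring machine table

ROBOT

A 6-joint arm with a two-finger parallel gripper is mounted at the origin on the work surface. World frame = base frame: x ahead of the robot, y to its left, z up, the work surface at z = 0. Lengths are in m, angles in rad, forces in N, time in s.
With the tool pointing down it reaches from about 0.425 to 0.95 m from the base axis. Payload 3.5 kg.
Tool frame: the origin (TCP) lies midway between the tips of the shut fingers; the grasp point (between the pads) lies 19 mm behind it; z points along the fingers, y is the line along which they close (so a half turn about z gives the same grasp; the last joint's range is limited). The gripper opens to 85 mm and grips with 20 to 120 N. Pads are 22 mm wide; open, the fingers measure 114 mm over their backs; the gripper's body (76 mm by 85 mm) begins 54 mm behind the grasp point. The pads swing forward as they close: fully open they stand 13 mm farther back than shut.
Start: joints at [-1.454, 0.286, 1.577, -0, 1.279, -0.15], TCP at [0.178, -0.651, 0.231] pointing down, gripper open.
Joint ranges: [-2.77, 2.77], [-0.9, 2.22], [0.21, 2.48], [-1.53, 4.67], [0.24, 2.81], [-2.84, 2.84]. Speed limits (rad/s): [2.79, 2.79, 3.14, 3.14, 3.14, 3.14].

INTERFACE

Orientations are given as a unit quaternion [x, y, z, w].
In Python, from plant import get_state, read_camera, ctrl gives the robot as it stands.
- The arm moves only by the shell command python3 -m crank 'ROWS' [FORCE]. ROWS is JSON, a list of rows, each a list of 3 entries, a list of its own where there are three numbers: the shift along the tool's x, y, z in mm, then the turn about the tool's z in degrees, then the closure in counts, from 0 (fully open) to 255 (shut). In form: [[[tx, ty, tz], yaw, claw], ...]. A call has 1 to 10 rows; each row is the pose to reach, as a shift and turn from the pose commanded when the call began, along the tool's axes at that moment; what a row does not reach only later rows make up. A row lasts 1/10 s, in which the tool goes at most 50 mm and 8.59 degrees, less where a joint would pass 70% of its speed; a pose out of reach is approached as far as the arm can. A call with a gripper value outside its range is refused whole. The fingers move at their own pace and stop on an object; FORCE is the grip in N (left out, the last holds). Time passes only in rows, so rows that repeat a pose let the fingers close. It gives the time, the measured TCP pose, the force, the opening and the grip force at its end, in the units of the state.
- get_state(): the state, without advancing time (a new reading comes with each control period).
- read_camera(name): name is "side" or "top"; returns a dict with "frame" (480x640x3 uint8, blue, green, red), "range_z" (480x640 float32, m along the optical axis (not along the pixel's ray), 0 where there is no reading), "vfov" (degrees; the focal length in pixels is half the picture's height over the tangent of half this angle, whatever the lens; pixels are square), "cx", "cy" (the principal point, pixels), "k1" (the pictures are not rectified: a ray, as slopes to the right and down, at radius r is drawn at 1 + k1 r^2 times it, then the intrinsics apply), "origin" and "orientation" of the camera in the world. Camera axes: x right, y down, z forward; pixel columns grow to the right and rows downward; lengths in m; the calibration is good to about 2 mm. A picture is of the moment at which its call begins.
- ctrl.sign_off(): hands the job in; it is judged then, once.
The state is a dict: "time": time; "qpos": joint angles; "dq": joint speeds; "joint_efforts": joint torques, N m; "eef_pos": TCP position; "tcp_rot": TCP orientation; "contact_force": force on the tool from outside, world axes, zero at the start; "wrist_torque": the same for the moment, N m; "opening": opening from 0.0 (shut) to 1.0 (fully open); "finger_force": force on a finger pad.
Only numpy, scipy, OpenCV 4.12 (cv2) and the standard library are available. Lean on these libraries where they do the work, as an engineer would, in place of code of your own. Each camera call takes 0.05 s, during which the arm holds its last target. There are 200 camera calls.

TASK

A steel wedge with a round upright knob is jammed under the bridge of a spring clamp. Work it loose by its knob: first pull the knob sideways to the left as seen from the robot, then to the right, about a centimetre each way while the wedge is still in the clamp, drawing it out a little as you go, until it slides free towards the robot. Then set the wedge down (do not drop it) flat in the grey tray with its knob up, and leave the straight key in the neighbouring clamp alone.

Things in the scene. Friction and masses are not known exactly. Their poses are not given: they have to be found in the camera images.
- wedge: Loose steel wedge, 0.25 kg, 22 mm high, lying flat on the clamp's base along its x axis. Knob: upright round post, 20 mm in diameter, 22 to 60 mm above the wedge's underside; it may turn in the grip. Origin on the underside below the knob, z up, +x to the thin end: from x = -12 mm (35 mm wide) to +102 mm (15 mm wide). At the start the origin is at clamp x = -72, y = 0, z = 12 mm.
- clamp: Fixed clamp that holds the wedge; origin between its sprung jaws (x -8 to +8 mm) at table height, x along the slot away from the robot, y left, z up. Base x -95 to +55, 104 wide, 12 mm thick; bridge x -11 to +15, 36 to 52 mm high. The wedge comes out to -x: straight it resists with 25 to 45 N, the knob yields sideways to 10 to 22 N. Drawn back 15 mm it is loose, 55 mm clear of the bridge.
- tray: Grey open plastic tray fixed to the table, 180 (x) x 130 (y) x 28 mm high outside, walls and floor 5 mm thick. Origin at the centre of its underside, x along its long side, z up.
- key: Bystander, leave alone: straight steel key, 20 mm wide and 110 mm long, with a low crosswise head (44 mm wide, 30 mm high) and no knob, in a second clamp that looks like the first. Origin on its underside below the head, 72 mm in front of that clamp's middle; x along it, away from the robot.
Mind the look-alikes: they are no part of the job. What is shaped like the wedge but turquoise or yellow is not meant.

How it is judged:
On the way, in this order (a step that is already met when the one before it is completed fails the run):
1. the knob has been pulled to the left of the clamp's centre line by 4 mm or more, the wedge turning by 0.04 rad or more, still in the jaws (drawn back less than 30 mm) (y of wedge in the frame of clamp above 0.004 m and angle between the x axis of wedge and the x axis of clamp, either way round above 0.04 rad and x of wedge in the frame of clamp below -0.05 m and horizontal distance between wedge and clamp below 0.103 m and height (world z) of wedge below 0.03 m), for 0.05 s.
2. then the knob has been pulled to the right of the clamp's centre line by 4 mm or more, the wedge turning by 0.04 rad or more, still in the jaws (drawn back less than 30 mm) (y of wedge in the frame of clamp below -0.004 m and angle between the x axis of wedge and the x axis of clamp, either way round above 0.04 rad and x of wedge in the frame of clamp below -0.05 m and horizontal distance between wedge and clamp below 0.103 m and height (world z) of wedge below 0.03 m), for 0.05 s.
At the end, for the whole second after the job is handed in: The wedge lies at rest flat on the floor of the tray, inside its walls (its underside within 12 mm of the tray's underside, tilted less than 0.1 rad), knob up; the key is within 15 mm of where it was (x of wedge in the frame of tray between -0.09 and 0.09 m and y of wedge in the frame of tray between -0.065 and 0.065 m and z of wedge in the frame of tray below 0.012 m and angle between wedge's own z axis and vertical below 0.1 rad and linear speed of wedge below 0.02 m/s and distance of key from where it was at the start of the episode below 0.015 m); the robot touches nothing.
It fails at once if the key is moved by more than 15 mm (distance of key from where it was at the start of the episode above 0.015 m).
It fails at once if the wedge is dropped: it falls faster than 0.7 m/s (about 25 mm of free fall) out of the fingers' hold (linear speed of wedge above 0.7 m/s and contact force between the fingers and wedge below 0.1 N).
It also fails if it takes over 51 s, if anything falls off the work surface, if the arm or the gripper's body presses on something with over 40 N, if the wrist force passes 120 N, or if a joint passes its speed limit or range.

## Working session

There is one attempt and no reset: what is moved stays moved. The work goes in short steps, Python scripts to look and compute and a shell command to move; the robot and the scene stay as the last step left them, time stands still between calls to the robot, and variables do not carry over. Pictures are saved under pics/ and viewed, at most 10 in all, crops included, and the job is handed in when it is done.

```bash
mkdir -p pics; ls; cat > h.py <<'E'
import numpy as np, cv2
from scipy.spatial.transform import Rotation as R
from plant import get_state, read_camera, ctrl
def grab(n):
    c=read_camera(n); np.save(f'/tmp/{n}.npy',c,allow_pickle=True); return c
def load(n): return np.load(f'/tmp/{n}.npy',allow_pickle=True).item()
def px2w(c,u,v,z=None,world_z=None):
    f=240/np.tan(np.radians(c['vfov'])/2)
    K=np.array([[f,0,c['cx']],[0,f,c['cy']],[0,0,1]])
    p=cv2.undistortPoints(np.array([[[u,v]]],float),K,np.array([c['k1'],0,0,0,0.]))[0,0]
    ray=R.from_quat(c['orientation']).apply([p[0],p[1],1]); o=np.array(c['origin'])
    if world_z is not None: return o+ray*(world_z-o[2])/ray[2]
    if z is None:
        w=c['range_z'][int(v)-1:int(v)+2,int(u)-1:int(u)+2]; z=np.median(w[w>0])
    return o+ray*z
E
python3 - <<'E'
from h import *
for n in('top','side'):
    c=grab(n); cv2.imwrite(f'pics/{n}0.png',c['frame']); print(n,c['origin'],c['orientation'],c['vfov'],c['cx'],c['cy'],c['k1'])
print(get_state())
E
```

```text
pics
top [0.50761244 0.09614638 1.12221494] [ 0.71502738 -0.69883043  0.01918872  0.00191478] 53.92778160112273 324.6478460663009 239.56125758196828 0.003624368396658828
side [0.23039957 0.9284661  0.75099834] [-0.16279064  0.88197541 -0.43687037  0.06901351] 49.662437325519285 320.7829222449987 246.245538307875 0.009792071640048467
{'time': 0.1, 'qpos': array([-1.45401345e+00,  2.87097612e-01,  1.57807211e+00, -3.28041335e-05,
        1.27860392e+00, -1.49995811e-01]), 'dq': array([-9.88202619e-04, -2.76058594e-03, -3.93517478e-03, -8.34506196e-04,
       -1.48640082e-03, -4.52994158e-05]), 'joint_efforts': array([ 2.27910359e-04, -4.07299089e+01, -2.93697166e+01, -1.68801339e-04,
        3.40749903e-03,  7.70606107e-06]), 'eef_pos': array([ 0.17789855, -0.65049952,  0.23004934]), 'tcp_rot': array([ 9.91115604e-01,  1.32998756e-01,  2.40889358e-06, -1.09060472e-03]), 'contact_force': array([-0.44501414, -0.50463503,  0.34048548]), 'wrist_torque': array([ 0.05732864, -0.03593624, -0.02033335]), 'finger_force': 0.0, 'opening': 0.9983554454341398}
```

View pics/top0.png

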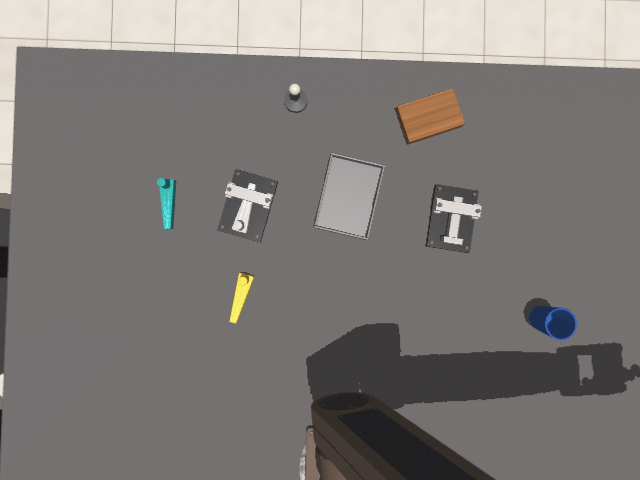

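View pics/side0.png

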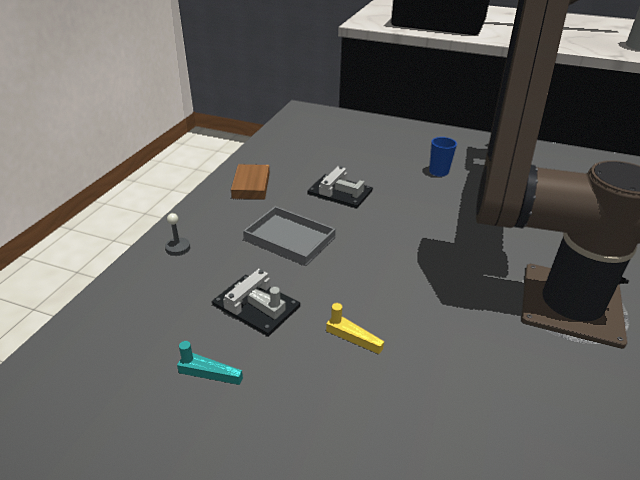

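The wedge-shaped things in the top view are the steel wedge in the left clamp (knob ~(239,225)), the key with a flat crosswise head (453,240), the turquoise one (167,203) and the yellow one (241,297). The steel one fits: it has a round knob and sits in a clamp. The tray is at (349,196). I'll confirm with an enlarged crop.

```bash
python3 - <<'E'
from h import *
c=load('top')
a=c['frame'][155:255,205:295]; b=c['frame'][145:245,305:395]
cv2.imwrite('pics/crop0.png',np.hstack([cv2.resize(i,None,fx=4.4,fy=4.4,interpolation=cv2.INTER_CUBIC) for i in(a,b)]))
s=load('side'); cv2.imwrite('pics/crop1.png',cv2.resize(s['frame'][260:340,205:310],None,fx=6,fy=6,interpolation=cv2.INTER_CUBIC))
E
```

```text
(no output)
```

View pics/crop0.png

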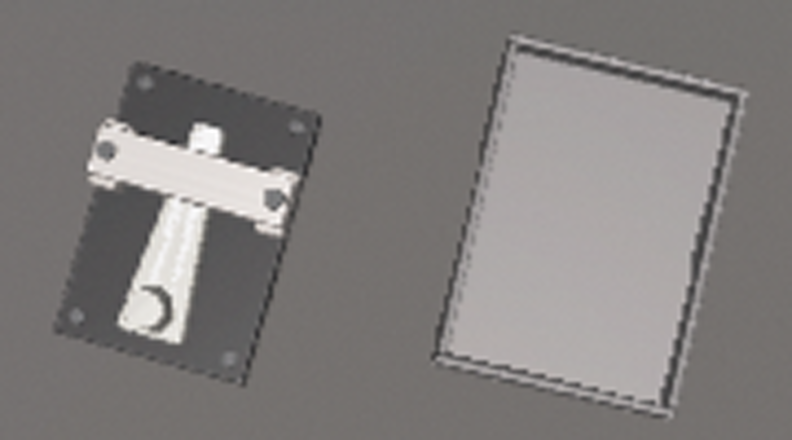

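View pics/crop1.png

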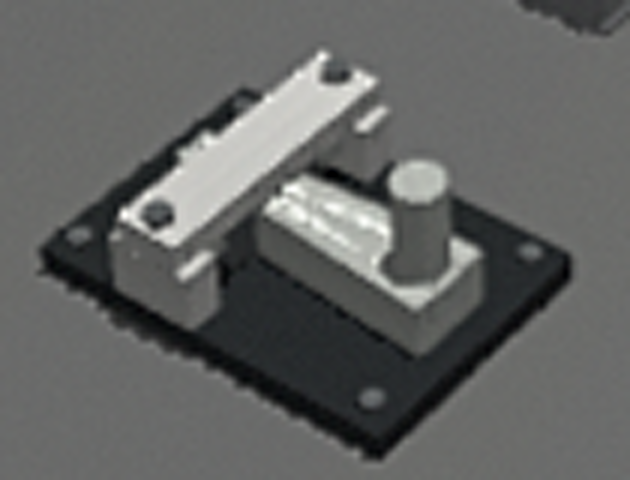

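The crop confirms it: a steel wedge with a round upright knob (top at crop (151,308)), its narrow end under the bridge. The base corners are at crop (133,62), (322,117), (243,384) and (55,331), and the tray rim corners at (510,38), (747,93), (672,415) and (434,360).

```bash
python3 - <<'E'
from h import *
c=load('top');s=load('side')
T=lambda X,Y,ox,oy,z,k=4.4,cam=c: px2w(cam,(X+.5)/k-.5+ox,(Y+.5)/k-.5+oy,world_z=z)
b=np.array([T(*p,205,155,.012) for p in[(133,62),(322,117),(243,384),(55,331)]])
t=np.array([T(p[0]-396,p[1],305,145,.028) for p in[(510,38),(747,93),(672,415),(434,360)]])
for n,q in(('base',b),('tray',t)):
    L=(q[0]+q[1]-q[2]-q[3])/2; W=(q[0]+q[3]-q[1]-q[2])/2
    print(n,q.mean(0).round(4),'len',np.linalg.norm(L),'wid',np.linalg.norm(W),'yaw',np.degrees(np.arctan2(L[1],L[0])),np.degrees(np.arctan2(-W[0],W[1])))
    if n=='base':
        u=L/np.linalg.norm(L); o=q.mean(0)+.02*u; print('clamp o',o,'pred knob',o-.072*u)
bs=np.array([T(*p,205,260,.012,6,s) for p in[(42,255),(375,455),(570,265),(245,90)]]) # FL? corners from side
print('side base',bs.round(4), bs.mean(0))
print('knob top',T(151,308,205,155,.072),'side',T(419,182,205,260,.072,6,s))
uv=(239,225);print('depth knob',px2w(c,*uv), px2w(s,274,290))
print('key head',px2w(c,453,240))
st=get_state();print(st['eef_pos'],R.from_quat(st['tcp_rot']).as_matrix().round(4))
E
```

```text
base [0.6112 0.2464 0.012 ] len 0.14916312091224596 wid 0.10419487117718686 yaw -14.715240836176001 -14.619818161917916
clamp o [0.63055411 0.24129861 0.012     ] pred knob [0.56091569 0.25958771 0.012     ]
tray [0.6375 0.0095 0.028 ] len 0.17572978045680082 wid 0.1292095328655709 yaw -11.953069308821021 -11.56691590730213
side base [[0.6926 0.2786 0.012 ]
 [0.5489 0.3202 0.012 ]
 [0.524  0.2173 0.012 ]
 [0.6679 0.1762 0.012 ]] [0.60834389 0.24805396 0.012     ]
knob top [0.562357   0.25590407 0.072     ] side [0.55986171 0.2573468  0.072     ]
depth knob [0.56149142 0.25569503 0.07223484] [0.5599871  0.25892169 0.0730752 ]
key head [ 0.54030903 -0.23271033  0.04078503]
[ 0.17789855 -0.65049952  0.23004934] [[ 9.646e-01  2.636e-01 -3.000e-04]
 [ 2.636e-01 -9.646e-01  2.200e-03]
 [ 3.000e-04 -2.200e-03 -1.000e+00]]
```

```bash
cat >> h.py <<'E'
def to(x,y,z,yaw=None):
    s=get_state(); M=R.from_quat(s['tcp_rot']).as_matrix(); p=s['eef_pos']
    cy=np.degrees(np.arctan2(M[1,0],M[0,0]))
    print('t',s['time'],'at',p.round(4),'yaw',cy.round(2),'F',s['contact_force'].round(1),'open',round(s['opening'],3),'ff',round(s['finger_force'],1))
    print('shift mm',(M.T@(np.array([x,y,z])-p)*1000).round(1),'turn',None if yaw is None else round(cy-yaw,2))
E
python3 -m crank '[[[504,-433,0],-60,100],[[504,-433,0],-60,100],[[504,-433,0],-60,100],[[504,-433,0],-60,100],[[504,-433,0],-60,100],[[504,-433,0],-60,100],[[504,-433,0],-60,100],[[504,-433,0],-60,100],[[504,-433,0],-60,100],[[504,-433,0],-60,100]]' 120
python3 -c "
from h import *
to(.5605,.2575,.15,74.7)"
```

```text
time: 1.1
eef_pos: [0.4584, -0.2348, 0.231]
tcp_rot: [0.792, 0.611, -0.0, -0.0]
contact_force: [0.5, -0.9, 0.8]
opening: 0.605
finger_force: 0.0
t 1.1 at [ 0.4584 -0.2348  0.231 ] yaw 75.28 F [ 0.5 -0.9  0.8] open 0.605 ff 0.0
shift mm [502.  -26.4  81.1] turn 0.58
```

```bash
python3 -m crank '[[[502,-26,50],1,100],[[502,-26,80],1,100],[[502,-26,80],1,100],[[502,-26,80],1,100],[[502,-26,80],1,100],[[502,-26,80],1,100],[[502,-26,80],1,100],[[502,-26,80],1,100],[[502,-26,80],1,100],[[502,-26,80],1,100]]'
python3 -m crank '[[[5,0,5],0,100],[[5,0,5],0,100]]'
python3 - <<'E'
from h import *
c=grab('side');f=c['frame'][170:340,190:330];cv2.imwrite('pics/side1.png',cv2.resize(f,None,fx=3.5,fy=3.5,interpolation=cv2.INTER_CUBIC))
to(.5605,.2575,.037,74.7)
E
```

```text
time: 2.1
eef_pos: [0.5582, 0.2486, 0.152]
tcp_rot: [0.797, 0.604, -0.0, -0.0]
contact_force: [0.1, -1.6, 0.5]
opening: 0.608
finger_force: 0.0
time: 2.3
eef_pos: [0.5587, 0.2523, 0.146]
tcp_rot: [0.796, 0.605, -0.002, -0.0]
contact_force: [-0.6, 0.5, 0.3]
opening: 0.607
finger_force: 0.0
t 2.35 at [0.559  0.2512 0.1466] yaw 74.35 F [ 0.  -0.2  0.2] open 0.612 ff 0.0
shift mm [  6.7  -0.  109.6] turn -0.35
```

View pics/side1.png

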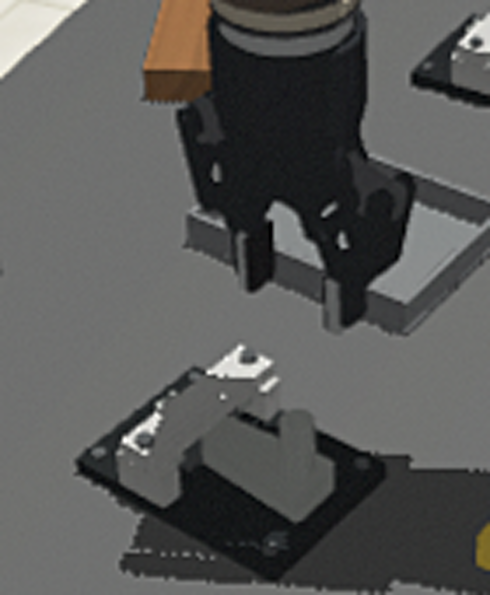

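The fingers are open above the knob (knob at ~(298,430) in the crop) and lined up along the slot. I'm going down.

```bash
python3 -m crank '[[[7,0,30],0,100],[[7,0,60],0,100],[[7,0,90],0,100],[[7,0,108],0,100],[[7,0,109],0,100],[[7,0,109],0,100],[[7,0,109],0,100]]'
python3 - <<'E'
from h import *
c=grab('side');f=c['frame'][230:340,200:320];cv2.imwrite('pics/side2.png',cv2.resize(f,None,fx=5,fy=5,interpolation=cv2.INTER_CUBIC))
to(.5605,.2575,.037,74.7)
E
```

```text
time: 3.05
eef_pos: [0.5631, 0.2577, 0.0409]
tcp_rot: [0.797, 0.603, 0.001, 0.001]
contact_force: [-0.0, 0.9, 0.1]
opening: 0.609
finger_force: 0.0
t 3.1 at [0.5632 0.2579 0.041 ] yaw 74.24 F [-0.2 -0.3 -0.2] open 0.609 ff 0.0
shift mm [-1.1 -2.5  4. ] turn -0.46
```

View pics/side2.png

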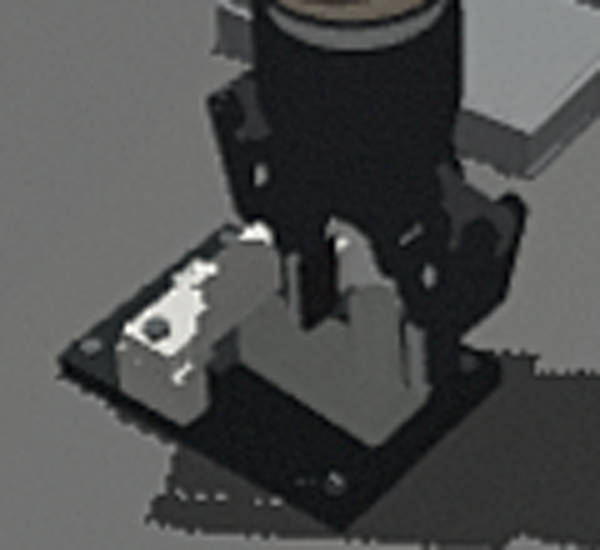

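The knob stands between the fingers, slightly nearer the robot-side one, so I'll shift and close.

```bash
python3 -m crank '[[[-1,-3,3],0,100],[[-1,-3,3],0,100],[[-1,-3,3],0,160],[[-1,-3,3],0,220],[[-1,-3,3],0,255],[[-1,-3,3],0,255],[[-1,-3,3],0,255],[[-1,-3,3],0,255]]' 120
python3 -c "
from h import *
to(.5605,.2575,.037,74.7)"
```

```text
time: 3.9
eef_pos: [0.5608, 0.2577, 0.0366]
tcp_rot: [0.797, 0.604, 0.002, 0.001]
contact_force: [5.5, -1.3, -2.1]
opening: 0.202
finger_force: 117.1
t 3.9 at [0.5608 0.2577 0.0366] yaw 74.29 F [ 5.5 -1.3 -2.1] open 0.202 ff 117.1
shift mm [-0.2 -0.2 -0.4] turn -0.41
```

```bash
python3 -m crank '[[[2,0,0],0,255],[[4,-1,0],0,255],[[6,-1,0],0,255],[[8,-2,0],0,255],[[10,-2,0],0,255],[[11,-3,0],0,255],[[11,-3,0],0,255]]'
python3 -c "
from h import *
to(.5608,.2577,.037,74.3)"
```

```text
time: 4.6
eef_pos: [0.5614, 0.2614, 0.0368]
tcp_rot: [0.797, 0.604, -0.004, 0.006]
contact_force: [5.6, -24.5, 5.9]
opening: 0.201
finger_force: 117.9
t 4.6 at [0.5614 0.2614 0.0368] yaw 74.28 F [  5.6 -24.5   5.9] open 0.201 ff 117.9
shift mm [-3.7  0.5 -0.1] turn -0.02
```

```bash
python3 -m crank '[[[2,-1,0],0,255],[[4,-2,0],0,255],[[6,-3,0],0,255],[[7,-3,0],0,255],[[7,-3,0],0,255],[[7,-3,0],0,255]]'
python3 -c "
from h import *
to(.5608,.2577,.037,74.3)"
```

```text
time: 5.2
eef_pos: [0.5629, 0.2711, 0.0369]
tcp_rot: [0.796, 0.605, 0.001, 0.007]
contact_force: [11.8, -17.2, -2.2]
opening: 0.202
finger_force: 118.0
t 5.2 at [0.5629 0.2711 0.0369] yaw 74.44 F [ 11.8 -17.2  -2.2] open 0.202 ff 118.0
shift mm [-13.5   1.5  -0. ] turn 0.14
```

```bash
python3 -m crank '[[[-4,-1,0],0,255],[[-8,-2,0],0,255],[[-12,-3,0],0,255],[[-16,-4,0],0,255],[[-20,-5,0],0,255],[[-24,-6,0],0,255],[[-27,-6,0],0,255],[[-29,-6,0],0,255],[[-29,-6,0],0,255],[[-29,-6,0],0,255]]'
python3 - <<'E'
from h import *
to(.5608,.2577,.037,74.3)
c=grab('side');f=c['frame'][230:340,200:320];cv2.imwrite('pics/side3.png',cv2.resize(f,None,fx=5,fy=5,interpolation=cv2.INTER_CUBIC))
E
```

```text
time: 6.2
eef_pos: [0.5533, 0.2549, 0.0379]
tcp_rot: [0.796, 0.605, 0.014, 0.004]
contact_force: [23.5, 14.1, -15.0]
opening: 0.201
finger_force: 117.5
t 6.2 at [0.5533 0.2549 0.0379] yaw 74.53 F [ 23.5  14.1 -15. ] open 0.201 ff 117.5
shift mm [4.6 6.4 1.2] turn 0.23
```

View pics/side3.png

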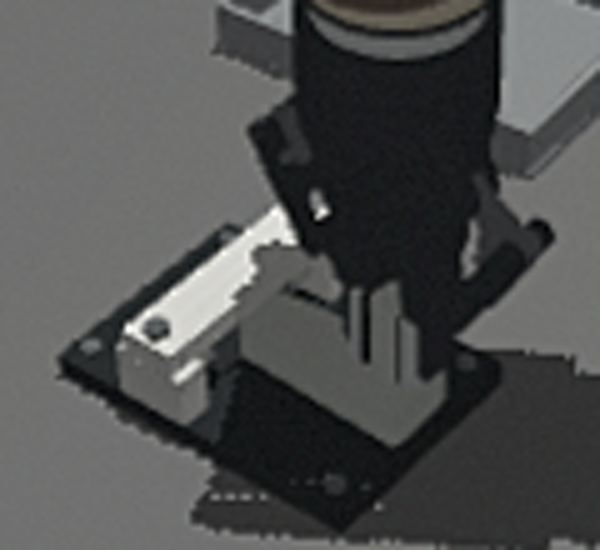

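The wedge follows: its front corner is at about (400,445), drawn out ~6 mm and now right of the centre line. I'll pull further right.

```bash
python3 -m crank '[[[-2,0,0],0,255],[[-4,0,0],0,255],[[-6,0,0],0,255],[[-8,0,0],0,255],[[-8,0,0],0,255],[[-8,0,0],0,255]]'
python3 -c "
from h import *
to(.5608,.2577,.037,74.3)"
```

```text
time: 6.85
eef_pos: [0.5491, 0.2451, 0.0377]
tcp_rot: [0.797, 0.604, 0.01, 0.003]
contact_force: [18.1, 7.2, -10.9]
opening: 0.203
finger_force: 118.3
t 6.85 at [0.5491 0.2451 0.0377] yaw 74.26 F [ 18.1   7.2 -10.9] open 0.203 ff 118.3
shift mm [15.3  7.8  1. ] turn -0.04
```

```bash
python3 -m crank '[[[4,-3,0],0,255],[[8,-6,0],0,255],[[12,-9,0],0,255],[[15,-13,0],0,255],[[15,-17,0],0,255],[[15,-21,0],0,255],[[15,-25,0],0,255],[[15,-30,0],0,255],[[15,-35,0],0,255],[[15,-40,0],0,255]]'
python3 -c "
from h import *
to(.5608,.2577,.037,74.3)"
```

```text
time: 7.85
eef_pos: [0.5077, 0.2687, 0.0365]
tcp_rot: [0.797, 0.604, 0.001, 0.0]
contact_force: [3.2, -1.9, 2.1]
opening: 0.206
finger_force: 120.8
t 7.85 at [0.5077 0.2687 0.0365] yaw 74.32 F [ 3.2 -1.9  2.1] open 0.206 ff 120.8
shift mm [ 3.7 54.1 -0.4] turn 0.02
```

```bash
python3 -m crank '[[[1,-8,0],0,255],[[2,-16,-2],0,255],[[3,-24,-6],0,255],[[3,-24,-16],0,255],[[3,-24,-30],0,255],[[3,-24,-45],0,255],[[3,-24,-60],0,255],[[3,-24,-70],0,255],[[3,-24,-70],0,255]]'
python3 - <<'E'
from h import *
to(.6375,.0095,.12,78.2)
c=grab('side');f=c['frame'][210:370,180:360];cv2.imwrite('pics/side4.png',cv2.resize(f,None,fx=3.7,fy=3.7,interpolation=cv2.INTER_CUBIC))
E
```

```text
time: 8.75
eef_pos: [0.4869, 0.2781, 0.1087]
tcp_rot: [0.797, 0.604, 0.002, 0.001]
contact_force: [-0.3, -0.2, -2.5]
opening: 0.204
finger_force: 120.2
t 8.75 at [0.4869 0.2781 0.1087] yaw 74.27 F [-0.3 -0.2 -2.5] open 0.204 ff 120.2
shift mm [-217.6  217.8  -11. ] turn -3.93
```

View pics/side4.png

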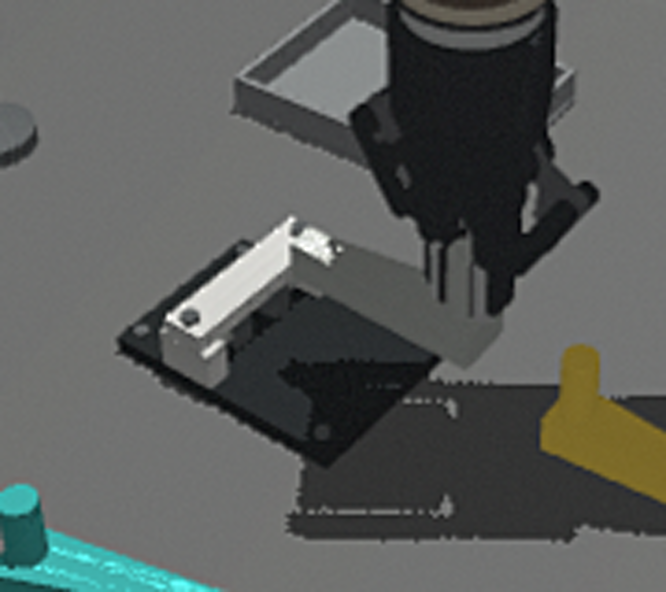

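The wedge hangs level in the fingers, clear of the clamp and still roughly along the slot. Next I carry it over the tray, with the knob about 35 mm to the robot's side of the tray centre.

```bash
python3 -m crank '[[[-12,10,-6],0,255],[[-36,30,-6],-1,255],[[-66,55,-6],-2,255],[[-98,81,-6],-3,255],[[-130,108,-6],-4,255],[[-160,133,-6],-4,255],[[-188,156,-6],-4,255],[[-208,173,-6],-4,255],[[-218,181,-6],-4,255],[[-220,183,-6],-4,255]]'
python3 -m crank '[[[0,0,0],0,255],[[0,0,0],0,255]]'
python3 - <<'E'
from h import *
to(.6032,.0167,.031,78.1)
a=grab('top');c=grab('side')
f=[cv2.resize(i,(400,400),interpolation=cv2.INTER_CUBIC) for i in (a['frame'][130:260,290:420],c['frame'][140:290,215:365])]
cv2.imwrite('pics/tray5.png',np.hstack(f))
E
```

```text
time: 9.8
eef_pos: [0.6017, 0.0145, 0.1112]
tcp_rot: [0.776, 0.63, -0.0, -0.0]
contact_force: [-0.0, 0.5, -2.7]
opening: 0.202
finger_force: 120.2
time: 10.0
eef_pos: [0.6009, 0.0174, 0.1114]
tcp_rot: [0.775, 0.632, -0.0, -0.001]
contact_force: [0.4, -0.5, -2.6]
opening: 0.204
finger_force: 120.2
t 10.0 at [0.6009 0.0174 0.1114] yaw 78.35 F [ 0.4 -0.5 -2.6] open 0.204 ff 120.2
shift mm [-0.2  2.5 80.4] turn 0.25
```

View pics/tray5.png

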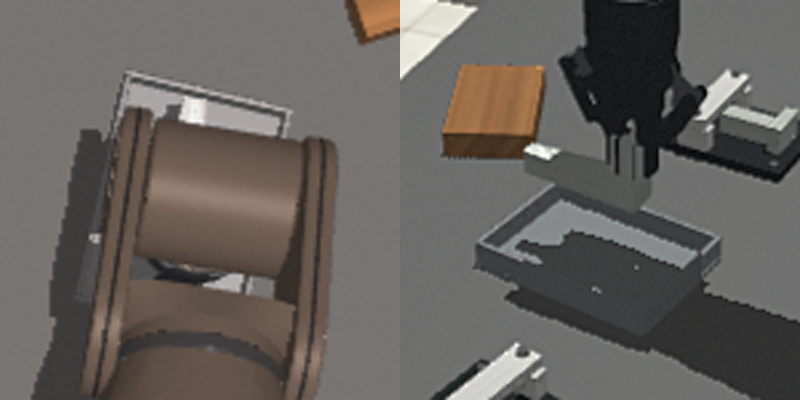

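The wedge tip, at (192,108) in the top crop, lies inside the tray and along it, so I'll lower it.

```bash
python3 -m crank '[[[0,2,20],0,255],[[0,2,40],0,255],[[0,2,58],0,255],[[0,2,68],0,255],[[0,2,74],0,255],[[0,2,77],0,255],[[0,2,79],0,255],[[0,2,79],0,255],[[0,2,79],0,255]]'
python3 -c "
from h import *
to(.6032,.0167,.0296,78.1)"
```

```text
time: 11.0
eef_pos: [0.6042, 0.0157, 0.0336]
tcp_rot: [0.776, 0.631, 0.0, 0.0]
contact_force: [-0.5, 0.3, -3.7]
opening: 0.204
finger_force: 120.2
t 11.0 at [0.6042 0.0157 0.0336] yaw 78.28 F [-0.5  0.3 -3.7] open 0.204 ff 120.2
shift mm [ 0.7 -1.2  4. ] turn 0.18
```

```bash
python3 -m crank '[[[0,0,1],0,255],[[0,0,2],0,255],[[0,0,3],0,255],[[0,0,4],0,255],[[0,0,5],0,255],[[0,0,5],0,255],[[0,0,5],0,255]]'
python3 -c "
from h import *
to(.6032,.0167,.0296,78.1)"
```

```text
time: 11.7
eef_pos: [0.6038, 0.0159, 0.0296]
tcp_rot: [0.775, 0.631, -0.0, -0.0]
contact_force: [-4.7, 1.3, 6.4]
opening: 0.205
finger_force: 121.7
t 11.7 at [0.6038 0.0159 0.0296] yaw 78.3 F [-4.7  1.3  6.4] open 0.205 ff 121.7
shift mm [ 0.7 -0.7  0. ] turn 0.2
```

Contact at the expected height (6 N upward). I'll open and then rise.

```bash
python3 -m crank '[[[0,0,0],0,180],[[0,0,0],0,150],[[0,0,0],0,140],[[0,0,0],0,140],[[0,0,0],0,140]]' 20
python3 -m crank '[[[0,0,-10],0,140],[[0,0,-30],0,140],[[0,0,-60],0,140],[[0,0,-100],0,140],[[0,0,-140],0,140],[[-150,0,-160],0,140],[[-200,0,-160],0,140],[[-250,0,-160],0,140],[[-250,0,-160],0,140],[[-250,0,-160],0,140]]'
python3 - <<'E'
from h import *
to(.6032,.0167,.0296,78.1)
a=grab('top');c=grab('side')
f=[cv2.resize(i,(400,400),interpolation=cv2.INTER_CUBIC) for i in (a['frame'][130:260,290:420],c['frame'][140:290,215:365])]
cv2.imwrite('pics/tray6.png',np.hstack(f))
E
```

```text
time: 12.2
eef_pos: [0.6037, 0.0158, 0.0277]
tcp_rot: [0.776, 0.631, 0.0, -0.0]
contact_force: [0.9, -0.0, 0.2]
opening: 0.449
finger_force: 0.0
time: 13.2
eef_pos: [0.5525, -0.2299, 0.189]
tcp_rot: [0.775, 0.631, 0.0, 0.001]
contact_force: [0.4, -0.4, -0.2]
opening: 0.45
finger_force: 0.0
t 13.2 at [ 0.5525 -0.2299  0.189 ] yaw 78.3 F [ 0.4 -0.4 -0.2] open 0.45 ff 0.0
shift mm [251.8  -0.6 159.3] turn 0.2
```

View pics/tray6.png

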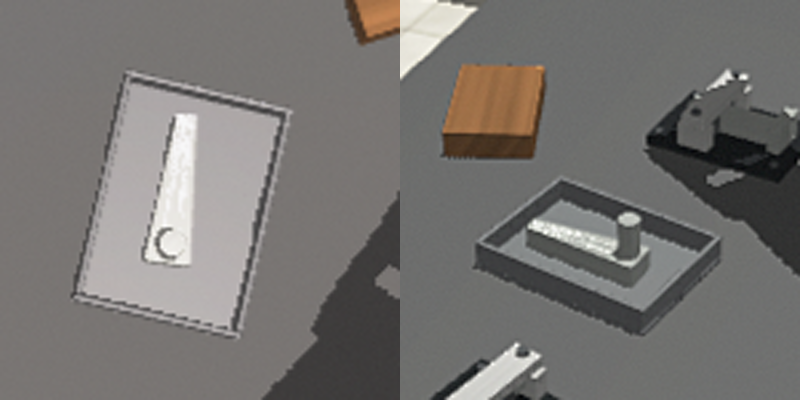

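The wedge lies flat in the tray with its knob up at (168,243), the key is undisturbed and the gripper is clear of everything.

```bash
python3 -c "
from plant import ctrl
print(ctrl.sign_off())"
```

```text
the job is handed in; nothing more can be done
None
```

The wedge was rocked about 13 mm left and then about 15 mm right by the gripper's reading, drawn free and set flat in the grey tray with its knob up; the key was left alone, and I handed the job in at about 13 s (no verdict was returned).

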